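# Seat a culture dish in the imaging stage

## Task

Push the culture dish that lies on the metal deck of the imaging stage along the deck until it drops into the round recess and lies flat on its floor. Then push the peg of the keeper arm so that the arm swings over the dish all the way to its stop. Only touch and push, gently (the dish is thin and cracks easily): do not pinch or lift the dish, and leave the other things on the worktop alone.

Things in the scene. Friction and masses are not known exactly. Their poses are not given: they have to be found in the camera images.
- dish: The dish to seat: round, clear with pale contents, 60 mm in diameter, 15 mm high, 15 to 30 g, solid for contacts (closed top). It starts flat on the stage's deck, at x within 12 mm of the stage's middle line, 70 to 97 mm from the recess centre. Origin: centre of its underside, z up.
- stage: The fixed imaging stage: a white box 104 x 188 x 90 mm (its x, y, z). Origin: centre of its underside; z up, y along its long side. Its top is a flat bare aluminium deck, 100 x 184 mm, without raised edge, at z = 90 mm. The recess is near the deck's -y end; the dish starts toward the +y end. Behind it (+x) runs a ledge 130 mm high, with cartons up to 220 mm above the worktop.
- recess (a point): Centre of the recess floor, in stage frame at x = 0, y = -44 mm, z = 81 mm; axes as the stage's. The recess is round, 66 mm in diameter and 9 mm deep with a flat black floor and a sharp edge (1 mm chamfer); a dish seated in it stands 6 mm above the deck.
- clip (a joint): Angle of the keeper arm about its upright pivot, rad, counterclockwise seen from above. 0: parked, the arm points along the stage's -y beside the recess. 1.571: at its stop, the arm points along the stage's +x, over the middle of the recess. Starts between 0 and 0.3. It turns stiffly (about 0.03 N m, so about 0.7 N at the peg) and stays where it is left.
- clip_pivot (a point): The arm's pivot axis at deck height, in stage frame x = -43 mm, y = -44 mm, z = 90 mm, on a dark boss 11 mm in diameter. The arm is a flat steel bar 10 mm wide and 4 mm thick, 43 mm from pivot to peg, its underside 10 mm and its top 14 mm above the deck: it clears a seated dish by 4 mm but not a dish lying on the deck.
- clip_peg (a point): Top centre of the upright dark peg at the free end of the arm: a pin 8 mm in diameter, from 14 mm to 40 mm above the deck, 43 mm from the pivot. Moves with the arm.
- dish_spare: Bystander: a second dish like the first, lying on the worktop itself, beyond the -y end of the stage. 60 mm in diameter, 15 mm high. Origin: centre of underside.
- tip_box: Bystander: a clear-lidded box of pipette tips, 91 x 119 x 63 mm, standing on the worktop past the second dish. Origin: centre of underside.

How it is judged:
By the outcome, as a careful person would: the job done as asked, in the order asked, and still so for the second after the job is handed in, with the robot touching nothing.
It also fails if it takes over 51 s, if anything falls off the work surface, if the arm or the gripper's body presses on something with over 40 N, if the wrist force passes 120 N, or if a joint passes its speed limit or range.

## Robot

A 7-joint arm with a two-finger parallel gripper is mounted at the origin on the work surface; the furniture and walls round the work are solid. World frame = base frame: x ahead of the robot, y to its left, z up, the work surface at z = 0. Lengths are in mm, angles in rad, forces in N, time in s.
With the tool pointing down it reaches from about 400 to 875 mm from the base axis. Payload 4.4 kg.
Tool frame: the origin (TCP) lies at the very end of the fingers, on their centre line; the grasp point (between the pads) lies ctrl.grip_point_offset behind it (ctrl.grip_point_offset is the distance from the TCP to the grasp point, in mm); z points along the fingers, y is the line along which they close (so a half turn about z gives the same grasp; the last joint's range is limited). The gripper opens to 85 mm and grips with 20 to 120 N. Pads are 22 mm wide; open, the fingers measure 114 mm over their backs; the gripper's body (76 mm by 85 mm) begins 54 mm behind the grasp point. The pads swing forward as they close: fully open they stand 13 mm farther back than shut.
Start: joints at [1.054, 0.628, 0.038, 1.517, -0.027, 0.996, -0.02], TCP at [283.224, -585.066, 231.313] pointing down, gripper open.
Joint ranges: [-3.06, 3.06], [-0.37, 2.12], [-1.25, 1.32], [0.18, 2.47], [-1.1, 4.24], [0.23, 1.98], [-2.94, 2.94]. Speed limits (rad/s): [2.57, 2.57, 3.14, 3.14, 3.14, 3.14, 3.14].

## Interface

Orientations are given as [roll, pitch, yaw] about the fixed x, y, z axes, in that order (R = Rz(yaw) Ry(pitch) Rx(roll)).
In Python, from cell import read_state, cams, ctrl, models gives the robot as it stands. The module is installed in compiled form; this text tells all that it offers.
- The arm moves only by the shell command python3 -m creep 'ROWS'. ROWS is a JSON list of rows, 1 to 12 of them, each of 7 numbers: dx, dy, dz in mm, then a rotation vector rx, ry, rz in rad, then the finger opening in mm; each row shifts and turns the commanded pose from where the row before left it, along the tool's axes as they then stand; what a row does not reach is not made up. A row lasts 1/10 s, in which the tool goes at most 50 mm and 0.15 rad, less where a joint would pass 70% of its speed; a pose out of reach is approached as far as the arm can. The fingers move at their own pace and stop on an object; the grip force is fixed at half the most. Time passes only in rows, so rows that do not move let the fingers close. It prints the time, the measured TCP pose, the force, the opening and the grip force at its end.
- read_state(): the state, without advancing time (a new reading comes with each control period).
- cams.get_image(name): name is "side" or "top" or "wrist"; returns (picture, depth): 420x560x3 uint8, blue, green, red; 420x560 float32, mm along the optical axis (not along the pixel's ray), 0 where there is no reading.
- cams.calibration(name): a dict with "fx", "fy", "cx", "cy" (pixels), "rvec" (rotation vector, rad) and "tvec" (3), from world to camera coordinates, as OpenCV has them; the wrist camera has in their place "hand_eye" (4x4, takes a point from camera to tool coordinates, whose origin is the TCP and whose axes are the flange's). Camera axes: x right, y down, z forward; pixel columns grow to the right and rows downward; lengths in mm; the calibration is good to about 2 mm. A picture is of the moment at which its call begins: read the wrist's pose just before it. calibration takes no time and is no camera call.
- ctrl.finish_job(): hands the job in; it is judged then, once.
Trained networks look in the newest picture that a camera, given by its name, has taken for a name from the list of things; names that differ only in an ending like _2 or _b are one class to them, and where a whole thing is asked for, a point or a joint stands for the part that bears it (a point fixed in the world has none). Each returns a list of dicts, best first, with "confidence" (0 to 1); they miss things now and then, are a little off and sometimes report something else, mostly with a low value. They report only what shows in the picture. A call takes as long as a camera call.
- models.search_frame(thing, camera): "extent" ([left, top, right, bottom] in pixels, round what is visible of it).
- models.mark_of(thing, camera): "position" ([column, row] in pixels: a listed point, or the origin of a listed thing).
The state is a dict: "clock": time; "qpos": joint angles; "qd": joint speeds; "tau": joint torques, N m; "eef_pos": TCP position; "tool_rot": TCP orientation; "force": force on the tool from outside, world axes, zero at the start; "torque": the same for the moment, N m; "width": finger opening in mm; "gripper_force": force on a finger pad.
Only numpy, scipy, OpenCV 4.12 (cv2) and the standard library are available. Lean on these libraries where they do the work, as an engineer would, in place of code of your own. Each camera call takes 0.05 s, during which the arm holds its last target. There are 200 camera calls.

## Working session

There is one attempt and no reset: what is moved stays moved. The work goes in short steps, Python scripts to look and compute and a shell command to move; the robot and the scene stay as the last step left them, time stands still between calls to the robot, and variables do not carry over. Pictures are saved under pics/ and viewed, at most 10 in all, crops included, and the job is handed in when it is done.

```bash
mkdir -p pics; cat > h.py <<'E'
import numpy as np, cv2
from cell import read_state, cams, ctrl, models
from scipy.spatial.transform import Rotation as R
def ray(cam,uv):
    c=cams.calibration(cam)
    d=np.array([(uv[0]-c["cx"])/c["fx"],(uv[1]-c["cy"])/c["fy"],1.])
    if "rvec" in c:
        Rm=R.from_rotvec(np.ravel(c["rvec"])).as_matrix(); t=np.ravel(c["tvec"])
        return -Rm.T@t, Rm.T@d
    s=read_state(); T=np.eye(4); T[:3,:3]=R.from_euler('xyz',s["tool_rot"]).as_matrix(); T[:3,3]=s["eef_pos"]
    M=T@np.array(c["hand_eye"]); return M[:3,3], M[:3,:3]@d
def atz(cam,uv,z):
    o,d=ray(cam,uv); return o+d*(z-o[2])/d[2]
def atd(cam,uv,dep):
    o,d=ray(cam,uv); return o+d*dep
E
python3 - <<'E'
from h import *
s=read_state(); print({k:np.round(s[k],3).tolist() for k in s})
ims=[]
for c in("top","side"):
    im,d=cams.get_image(c); cv2.imwrite(f"pics/{c}0.png",im); np.save(c+"0.npy",d)
    for n in("dish","stage","recess","clip_pivot","clip_peg"):
        m=models.mark_of(n,c)[:2]
        for q in m:
            u=np.array(q["position"]);z={"dish":90,"stage":0,"recess":81,"clip_pivot":90,"clip_peg":130}[n]
            print(c,n,round(q["confidence"],2),u.round(1),atz(c,u,z).round(1))
print(ctrl.grip_point_offset)
E
```

```text
{'clock': 0.0, 'qpos': [1.054, 0.629, 0.038, 1.518, -0.027, 0.996, -0.02], 'qd': [-0.0, 0.0, -0.0, -0.001, -0.001, -0.0, -0.003], 'tau': [-0.0, -56.34, 1.226, -19.345, 0.011, 0.01, 0.0], 'eef_pos': [282.952, -584.47, 230.377], 'tool_rot': [-3.14, 0.0, 0.451], 'force': [0.269, -0.213, -0.401], 'torque': [0.047, -0.027, -0.014], 'gripper_force': 0.0, 'width': 85.352}
top dish 0.93 [206.5 227.9] [371.7 277.   90. ]
top stage 0.83 [228.1 217.3] [397.9 243.5   0. ]
top stage 0.32 [234.5 204.4] [428.9 227.4   0. ]
top recess 0.66 [234.5 200.6] [430.9 215.7  81. ]
top recess 0.37 [363.6 173.9] [482.5 -74.   81. ]
top clip_pivot 0.71 [245.9 220.3] [386.  190.1  90. ]
top clip_pivot 0.22 [206.3 228.4] [370.7 277.4  90. ]
top clip_peg 0.58 [258.  201.9] [422.4 159.3 130. ]
side dish 0.58 [277.6 280.8] [372.8 280.1  90. ]
side stage 0.94 [270.1 298.5] [398.8 251.9   0. ]
side recess 0.85 [258.  253.5] [438.3 213.3  81. ]
side clip_pivot 0.64 [283.8 246.1] [392.1 184.   90. ]
side clip_peg 0.44 [273.2 217.9] [427.2 149.8 130. ]
18.700000000000003
```

```bash
python3 - <<'E'
import cv2,numpy as np
a=cv2.imread("pics/top0.png");b=cv2.imread("pics/side0.png")
o=np.vstack([cv2.resize(a,(400,300)),cv2.resize(b,(400,300))])
c=np.vstack([cv2.resize(a[130:280,130:330],(400,300),interpolation=2),cv2.resize(b[170:320,180:380],(400,300),interpolation=2)])
cv2.imwrite("pics/v0.png",np.hstack([o,c]))
E
```

```text
(no output)
```

View pics/v0.png

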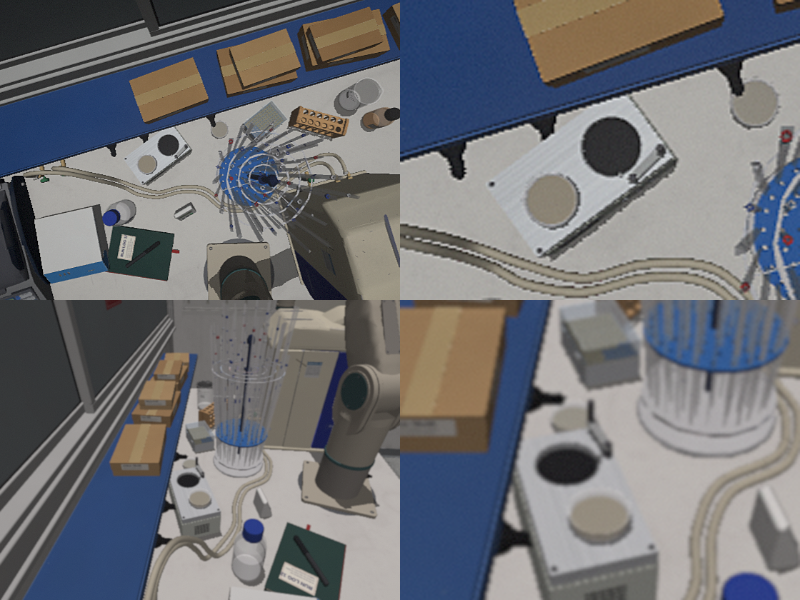

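```bash
python3 - <<'E'
from h import *
for cam in("top","side"):
    d=np.load(cam+"0.npy"); v,u=np.nonzero(d>0)
    c=cams.calibration(cam); o,_=ray(cam,(0,0)); print(cam,"pos",o.round())
    Rm=R.from_rotvec(np.ravel(c["rvec"])).as_matrix(); D=d[v,u]
    P=o+(np.c_[(u-c["cx"])/c["fx"],(v-c["cy"])/c["fy"],np.ones(len(u))]*D[:,None])@Rm
    np.save(cam+"P.npy",np.c_[P,u,v])
    near=np.hypot(P[:,0]-410,P[:,1]-240)<140
    hz=P[near&(P[:,2]>60)&(P[:,2]<125),2]; print(np.histogram(hz,bins=range(60,126,5)))
    m=near&(P[:,2]>83)&(P[:,2]<97)
    Q=P[m][:,:2].astype(np.float32); 
    mask=np.zeros(d.shape,np.uint8); mask[v[m],u[m]]=255
    n,l,st,ce=cv2.connectedComponentsWithStats(mask); k=1+np.argmax(st[1:,4]); 
    Q=P[m&(l[v,u]==k)][:,:2].astype(np.float32)
    print("rect",cv2.minAreaRect(Q),cv2.boxPoints(cv2.minAreaRect(Q)).round().tolist())
# obstacle height map
    m=(P[:,2]>100)&(P[:,0]>-100)&(P[:,0]<800)&(abs(P[:,1])<700)
    H=np.zeros((14,9),int)
    for x,y,z in P[m]: 
        i=int((700-y)//100); j=int((x+100)//100); H[i,j]=max(H[i,j],int(z))
    print("rows y 700..-700, cols x -100..800");print(H)
E
```

```text
top pos [354.  93. 939.]
(array([  67,   32,  105,  135,  585, 1197, 1130,    6,  399,  387,   48,
         55,   53]), array([ 60,  65,  70,  75,  80,  85,  90,  95, 100, 105, 110, 115, 120,
       125]))
rect ((399.54241943359375, 250.17822265625), (100.60316467285156, 184.43441772460938), 35.24858474731445) [[305.0, 296.0], [412.0, 146.0], [494.0, 204.0], [387.0, 355.0]]
rows y 700..-700, cols x -100..800
[[  0 126 126 117 180 135 265 273   0]
 [  0   0   0   0 213 134 266 408   0]
 [  0   0   0 107 209 134 250 469   0]
 [  0   0 157 163 108 134 180 440 400]
 [  0   0   0   0 108 182 183 418 395]
 [  0   0   0   0 109 133 182 397 392]
 [139 328   0 499 513 513 217 248 343]
 [  0 349   0 503 520 488 219 221 295]
 [179 397 445 505 516   0 218 223 265]
 [155   0 448 449 398   0 133 225 246]
 [  0   0   0 264 261   0 121 224 225]
 [  0   0   0   0 212 131 130 188 188]
 [  0   0   0   0   0   0   0 113   0]
 [  0   0   0   0   0   0   0   0   0]]
side pos [213. 748. 615.]
(array([ 178,  142,  229,  207,  555, 1792,  459,   70,  626,  192,   61,
         66,   68]), array([ 60,  65,  70,  75,  80,  85,  90,  95, 100, 105, 110, 115, 120,
       125]))
rect ((403.0252380371094, 248.2900390625), (100.37513732910156, 187.2940216064453), 35.05209732055664) [[308.0, 296.0], [416.0, 143.0], [498.0, 200.0], [390.0, 354.0]]
rows y 700..-700, cols x -100..800
[[  0   0   0   0   0 131 264   0   0]
 [  0   0   0   0 211 132 264 349   0]
 [  0   0   0 116 206 132 248 507   0]
 [  0   0 123 159 106 132 179 550 543]
 [  0   0   0   0 107 179 180 532 540]
 [  0   0   0   0 107 131 180 289 526]
 [426 446   0 499 513 511 214 218 515]
 [513 525 498 501 513 457 218 219 501]
 [  0 517 516 497 506 470 215 220 488]
 [  0 460 453 447 404   0 130 223 262]
 [  0 467 464 446 431   0 119 223 223]
 [  0 292 441 442 437 128 120 186 181]
 [  0 124   0 456 454   0   0 180 182]
 [  0   0   0   0   0   0   0 130 181]]
```

```bash
python3 - <<'E'
from h import *
P=np.vstack([np.load("topP.npy"),np.load("sideP.npy")])
for lo in (100,240):
    m=(P[:,2]>lo)&(P[:,0]>50)&(P[:,0]<650)&(P[:,1]<320)&(P[:,1]>-320)
    H=np.zeros((16,15),int)
    for x,y,z in P[m][:,:3]:
        i=int((320-y)//40); j=int((x-50)//40); H[i,j]=max(H[i,j],int(z))
    print("rows y 320.. step -40, cols x 50.. step 40");print(H)
    break
for c in("top","side"):
    im,_=cams.get_image(c)
    for n in ("dish_spare","tip_box"): print(c,n,[(round(q["confidence"],2),atz(c,q["position"],0).round()) for q in models.mark_of(n,c)[:1]])
E
```

```text
rows y 320.. step -40, cols x 50.. step 40
[[  0   0   0   0   0   0   0 108 108 131 133 181 181 181 249]
 [  0   0   0   0   0   0   0 108 108   0 181 182 183 182 200]
 [  0   0   0   0   0   0   0   0 101   0 133 181 182 182 181]
 [  0   0   0   0   0   0   0   0 109 128 133 181 181 182 183]
 [  0   0   0   0   0   0   0   0   0 132 132 180 181 182 182]
 [  0   0   0   0   0   0 496 488   0   0   0 133 181 182 180]
 [381   0   0   0 484 499 496 501 512   0   0 133 133 178 179]
 [398   0   0   0 483 477 488 475 513 463   0 133 179 218 221]
 [503   0   0   0 467 465 485 508 510 484   0   0 219 219 220]
 [524 518   0   0 503 482 483 520 447 417   0   0 134 220 221]
 [519 519   0   0 501 453 516 516 484 454   0   0 132 219 221]
 [  0 514 442 443 444 424 506 417 391   0   0   0 132 219 220]
 [435 440 445 445 446 434 390   0   0   0   0   0   0 178 216]
 [433 440 444 448 449 447 403   0   0   0   0   0   0 133 224]
 [457 455 441 442 442 442 412   0   0   0   0   0   0 133 224]
 [463 460 441 443 443 442 423   0   0   0   0   0   0 131 223]]
top dish_spare [(0.94, array([477.,  47.,   0.]))]
top tip_box [(0.71, array([ 493., -103.,   -0.]))]
side dish_spare [(0.83, array([483.,  55.,   0.]))]
side tip_box [(0.78, array([491., -90.,   0.]))]
```

View pics/side0.png

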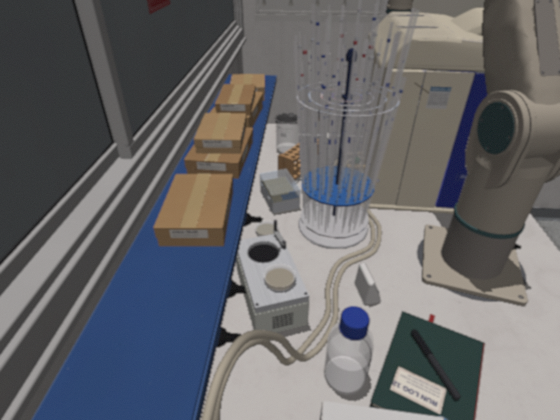

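```bash
python3 -m creep '[[0,-18,-45,0,0,0,36],[0,-18,-45,0,0,0,36],[0,-18,-45,0,0,0,36],[0,-18,-45,0,0,0,36],[0,-18,-45,0,0,0,36],[0,-18,-45,0,0,0,36],[0,-18,-45,0,0,0,36],[0,-18,-45,0,0,0,36],[0,0,0,0,0,0,36]]'; python3 -c "
from h import *
s=read_state();print(s['qpos'],s['force'],s['width'])"
```

```text
clock: 1.8
eef_pos: [220.1, -455.2, 598.6]
tool_rot: [3.128, -0.001, 0.451]
force: [0.1, -0.3, -0.3]
width: 36.0
gripper_force: 0.0
[ 1.02570802  0.22345983  0.05575059  1.17180315 -0.01276902  1.73330067
 -0.04241773] [ 0.11173848 -0.28219428 -0.28405232] 35.981014718229346
```

```bash
python3 -m creep '[[0,0,0,0,0,-0.05,36],[50,0,0,0,0,-0.1,36],[50,0,0,0,0,-0.1,36],[50,0,0,0,0,-0.1,36],[50,0,0,0,0,-0.1,36],[50,0,0,0,0,-0.1,36],[50,0,0,0,0,-0.1,36],[50,0,0,0,0,-0.1,36],[50,0,0,0,0,-0.1,36],[50,0,0,0,0,-0.1,36]]'; python3 -m creep '[[50,0,0,0,0,-0.1,36],[50,0,0,0,0,-0.1,36],[50,0,0,0,0,-0.1,36],[50,0,0,0,0,-0.1,36],[50,0,0,0,0,-0.1,36],[50,0,0,0,0,-0.1,36],[50,0,0,0,0,-0.1,36],[50,0,0,0,0,-0.1,36],[0,0,0,0,0,0,36]]'; python3 -c "
from h import *
s=read_state();print(s['qpos'],s['force'],s['width'],s['eef_pos'],s['tool_rot'])"
```

```text
clock: 2.8
eef_pos: [491.5, -112.6, 590.6]
tool_rot: [-3.141, -0.0, 1.405]
force: [0.3, -0.7, -0.7]
width: 35.9
gripper_force: 0.0
clock: 3.7
eef_pos: [415.7, 275.4, 591.5]
tool_rot: [3.141, -0.004, 2.217]
force: [0.6, -0.3, 0.1]
width: 35.9
gripper_force: 0.0
[-0.17259061  0.26103391 -0.6805562   1.18559877  0.16158383  1.74750337
 -0.16169864] [ 0.59069363 -0.316934    0.11792195] 35.902921041597935 [415.73737186 275.38683601 591.52505029] [ 3.14091152 -0.00427274  2.21656841]
```

```bash
cat > look.py <<'E'
from h import *
import sys
im,d=cams.get_image("wrist"); cv2.imwrite(sys.argv[1],im); np.save("w.npy",d)
B=np.array([401.3,249.2]); a=np.radians(35.15); X=np.array([np.cos(a),np.sin(a)]); Y=np.array([-X[1],X[0]])
s=read_state(); print("tcp",s["eef_pos"].round(1) if hasattr(s["eef_pos"],"round") else s["eef_pos"])
for n,z in(("dish",90),("recess",81),("clip_pivot",90),("clip_peg",130)):
    for q in models.mark_of(n,"wrist")[:2]:
        p=atz("wrist",q["position"],z); r=p[:2]-B
        print(n,round(q["confidence"],2),np.round(q["position"],1),p.round(1),"stage",(r@X).round(1),(r@Y).round(1))
for n in("dish",):
    for q in models.search_frame(n,"wrist")[:2]: print(n,q)
E
python3 look.py pics/w1.png; python3 - <<'E'
from h import *
d=np.load("w.npy"); v,u=np.nonzero(d>0); c=cams.calibration("wrist")
o,_=ray("wrist",(0,0)); M=np.array([ray("wrist",(c["cx"],c["cy"]))[1],]) 
ex=ray("wrist",(c["cx"]+c["fx"],c["cy"]))[1]-M[0]; ey=ray("wrist",(c["cx"],c["cy"]+c["fy"]))[1]-M[0]
D=d[v,u][:,None]
P=o+D*(M[0]+(u-c["cx"])[:,None]/c["fx"]*ex+(v-c["cy"])[:,None]/c["fy"]*ey)
near=np.hypot(P[:,0]-401,P[:,1]-249)<140
m=near&(abs(P[:,2]-90)<7)
mask=np.zeros(d.shape,np.uint8); mask[v[m],u[m]]=255
n,l,st,ce=cv2.connectedComponentsWithStats(mask); k=1+np.argmax(st[1:,4]); w=m&(l[v,u]==k)
print(np.median(P[w][:,2]),cv2.minAreaRect(P[w][:,:2].astype(np.float32)))
rr=P[near&(abs(P[:,2]-81)<4)&(np.hypot(P[:,0]-426,P[:,1]-213)<36)]; print("recess z81 pts",len(rr),rr.mean(0).round(1), cv2.minEnclosingCircle(rr[:,:2].astype(np.float32)))
dd=P[near&(abs(P[:,2]-105)<5)&(np.hypot(P[:,0]-372,P[:,1]-278)<50)]; print("dish",len(dd),dd.mean(0).round(1),cv2.minEnclosingCircle(dd[:,:2].astype(np.float32)))
a=np.radians(35.15);S=(P[:,:2]-[401.3,249.2])@np.array([[np.cos(a),-np.sin(a)],[np.sin(a),np.cos(a)]])
for h0 in (100,140,190):
  q=S[(P[:,2]>h0)&(S[:,0]>45)&(S[:,0]<200)&(abs(S[:,1])<120)]; print(h0,len(q),q.min(0) if len(q) else 0)
E
```

```text
tcp [418.5 271.9 591.4]
dish 0.78 [262.7 135.5] [370.3 275.   90. ] stage -10.5 39.0
recess 0.96 [265.9 175.7] [425.6 207.5  81. ] stage -4.1 -48.1
clip_pivot 0.79 [245.5 180.9] [396.3 173.6  90. ] stage -47.6 -59.0
clip_peg 0.44 [248.9 201.9] [425.5 150.7 130. ] stage -36.9 -94.5
clip_peg 0.37 [270.7 154.8] [406.3 255.2 130. ] stage 7.5 2.1
dish {'extent': [249.6, 125.4, 278.3, 148.9], 'confidence': 0.76}
dish {'extent': [235.7, 220.4, 259.0, 250.6], 'confidence': 0.18}
89.3351147485472 ((409.0563659667969, 240.4664306640625), (98.44473266601562, 184.16827392578125), 33.953346252441406)
recess z81 pts 593 [430.7 206.3  81.2] ((431.8092346191406, 204.43447875976562), 32.079532623291016)
dish 703 [377.2 270.1 104.2] ((377.42877197265625, 269.7672424316406), 29.97385025024414)
100 28158 [  45.00137254 -119.99735454]
140 21894 [  45.00137254 -119.99735454]
190 19680 [45.00137254 -8.54654752]
```

View pics/w1.png

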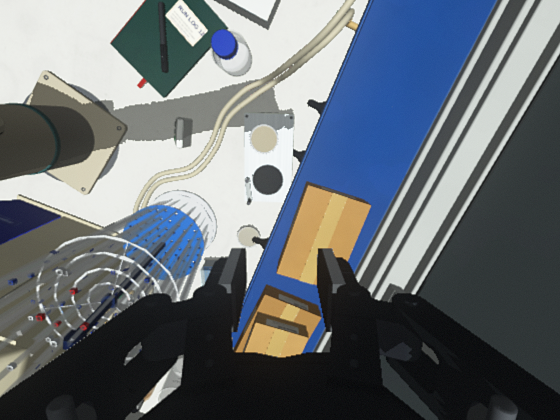

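```bash
python3 -m creep '[[-7,-4,42,0,0,0.033,36],[-7,-4,42,0,0,0,36],[-7,-4,42,0,0,0,36],[-7,-4,42,0,0,0,36],[-7,-4,42,0,0,0,36],[-7,-4,42,0,0,0,36],[-7,-4,42,0,0,0,36],[0,0,0,0,0,0,36],[0,0,0,0,0,0,36],[0,0,0,0,0,0,36]]'; cat > meas.py <<'E'
from h import *
d=np.load("w.npy"); v,u=np.nonzero(d>0); c=cams.calibration("wrist")
o,m0=ray("wrist",(c["cx"],c["cy"])); ex=ray("wrist",(c["cx"]+c["fx"],c["cy"]))[1]-m0; ey=ray("wrist",(c["cx"],c["cy"]+c["fy"]))[1]-m0
P=o+d[v,u][:,None]*(m0+(u-c["cx"])[:,None]/c["fx"]*ex+(v-c["cy"])[:,None]/c["fy"]*ey)
near=np.hypot(P[:,0]-401,P[:,1]-249)<140
m=near&(abs(P[:,2]-90)<6)
mask=np.zeros(d.shape,np.uint8); mask[v[m],u[m]]=255
n,l,st,ce=cv2.connectedComponentsWithStats(mask); k=1+np.argmax(st[1:,4]); w=m&(l[v,u]==k)
print("deck",np.median(P[w][:,2]),cv2.minAreaRect(P[w][:,:2].astype(np.float32)))
for nm,z,c0 in(("recess",81,(428,211)),("dish",105,(373,277))):
    r=P[(abs(P[:,2]-z)<4)&(np.hypot(P[:,0]-c0[0],P[:,1]-c0[1])<42)]
    if len(r): print(nm,len(r),r.mean(0).round(1),cv2.minEnclosingCircle(r[:,:2].astype(np.float32)))
r=P[(P[:,2]>112)&(P[:,2]<134)&(np.hypot(P[:,0]-425,P[:,1]-153)<40)]
if len(r): print("peg",len(r),r.mean(0).round(1),r[:,2].max())
E
python3 look.py pics/w2.png; python3 meas.py; python3 - <<'E'
from h import *
s=read_state();print(s['qpos'],s['eef_pos'],s['tool_rot'])
for f in("top","side"):
  P=np.load(f+"P.npy")
  a=np.radians(35.15);S=(P[:,:2]-[401.3,249.2])@np.array([[np.cos(a),-np.sin(a)],[np.sin(a),np.cos(a)]])
  for y0 in range(-120,160,40):
    print(f,y0,[ (S[(P[:,2]>h)&(S[:,0]>40)&(S[:,0]<300)&(S[:,1]>y0)&(S[:,1]<y0+40),0].min().round() if (((P[:,2]>h)&(S[:,0]>40)&(S[:,0]<300)&(S[:,1]>y0)&(S[:,1]<y0+40)).any()) else None) for h in (115,150)])
E
```

```text
clock: 5.0
eef_pos: [427.2, 214.0, 299.6]
tool_rot: [3.137, 0.0, 2.167]
force: [-0.6, 0.6, -0.4]
width: 36.1
gripper_force: 0.0
tcp [427.1 214.  299.6]
dish 0.87 [269.7 107.4] [371.7 275.7  90. ] stage -8.9 38.7
recess 0.62 [279.2 175.3] [423.1 217.5  81. ] stage -0.5 -38.5
clip_pivot 0.66 [240.8 182.2] [389.  186.6  90. ] stage -46.0 -44.1
clip_peg 0.69 [243.4 230.4] [418.9 152.8 130. ] stage -41.1 -89.0
dish {'extent': [240.0, 72.9, 297.8, 131.4], 'confidence': 0.74}
deck 88.46639916843023 ((399.6665344238281, 248.41445922851562), (100.21917724609375, 184.46810913085938), 35.11005783081055)
recess 2349 [425.3 212.1  80.1] ((425.3148498535156, 212.03167724609375), 32.986419677734375)
dish 2696 [368.  277.9 103.5] ((368.23284912109375, 277.3807678222656), 30.015209197998047)
peg 74 [418.6 157.8 124.2] 129.765096321864
[-0.06308899  0.34624172 -0.61753113  1.88245715  0.23870455  0.98460477
 -0.18829714] [425.99336074 213.11955586 298.18037783] [3.13982020e+00 3.83229917e-04 2.16800282e+00]
top -120 [np.float64(40.0), np.float64(51.0)]
top -80 [np.float64(40.0), np.float64(63.0)]
top -40 [np.float64(51.0), np.float64(75.0)]
top 0 [np.float64(66.0), np.float64(257.0)]
top 40 [np.float64(81.0), np.float64(271.0)]
top 80 [np.float64(95.0), np.float64(286.0)]
top 120 [np.float64(110.0), np.float64(300.0)]
side -120 [np.float64(40.0), np.float64(55.0)]
side -80 [np.float64(41.0), np.float64(66.0)]
side -40 [np.float64(55.0), np.float64(78.0)]
side 0 [np.float64(69.0), np.float64(259.0)]
side 40 [np.float64(84.0), np.float64(274.0)]
side 80 [np.float64(98.0), np.float64(288.0)]
side 120 [np.float64(113.0), None]
```

View pics/w2.png

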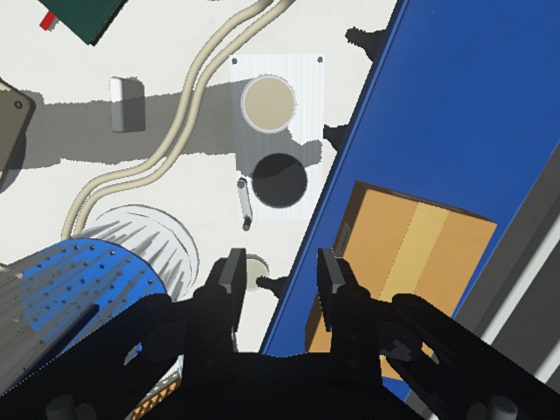

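```bash
cat > st.py <<'E'
from h import *
s=read_state(); a=np.radians(35.1); r=np.array(s['eef_pos'][:2])-[399.8,248.5]
print("stage x %.1f y %.1f z %.1f"%(r@[np.cos(a),np.sin(a)],r@[-np.sin(a),np.cos(a)],s['eef_pos'][2]),"rot",np.round(s['tool_rot'],3),"F",np.round(s['force'],1),"t",s['clock'],"q",np.round(s['qpos'],2),"w",s['width'])
E
python3 -m creep '[[27,-2,30,0,0,-0.016,36],[27,-2,30,0,0,0,36],[27,-2,30,0,0,0,36],[27,-2,30,0,0,0,36],[27,-2,28,0,0,0,36],[0,0,0,0,0,0,36],[0,0,0,0,0,0,36],[0,0,0,0,0,0,36]]'; python3 st.py
```

```text
clock: 6.1
eef_pos: [341.3, 317.4, 150.0]
tool_rot: [3.14, 0.001, 2.182]
force: [-0.0, -0.7, 0.3]
width: 35.7
gripper_force: 0.0
stage x -8.2 y 90.0 z 150.0 rot [3.140e+00 1.000e-03 2.182e+00] F [-0.  -0.7  0.3] t 6.1 q [-0.46  0.54 -0.51  2.09  0.45  0.62 -0.66] w 35.66152310273796
```

```bash
python3 -m creep '[[1,-1,20,0,0,0,36],[1,0,20,0,0,0,36],[0,0,12,0,0,0,36],[0,0,5,0,0,0,36],[0,0,0,0,0,0,36],[0,0,0,0,0,0,36]]'; python3 st.py; python3 -c "
from h import *
im,_=cams.get_image('side');im2,_=cams.get_image('top')
cv2.imwrite('pics/s2.png',np.hstack([cv2.resize(im[200:320,200:340],(400,343)),cv2.resize(im2[150:270,150:290],(400,343))]))"
```

```text
clock: 6.7
eef_pos: [339.0, 318.8, 93.1]
tool_rot: [3.14, -0.0, 2.183]
force: [0.4, 0.2, 0.6]
width: 36.2
gripper_force: 0.0
stage x -9.3 y 92.4 z 93.1 rot [ 3.14  -0.     2.183] F [0.4 0.2 0.6] t 6.7 q [-0.53  0.63 -0.41  2.14  0.55  0.47 -0.75] w 36.212030772163025
```

View pics/s2.png

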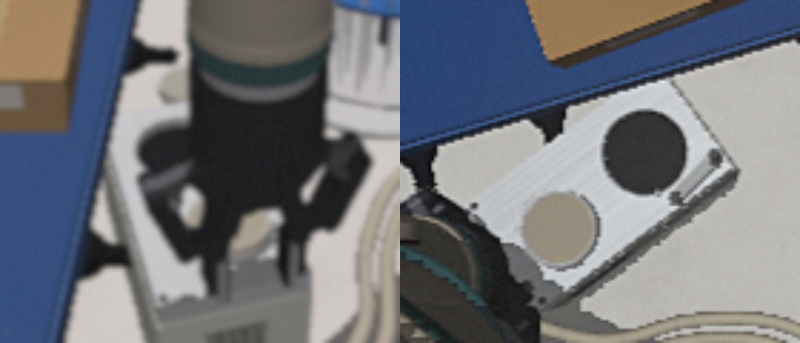

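```bash
python3 -m creep '[[-4,0,0,0,0,0,36],[-4,0,0,0,0,0,36],[-4,0,0,0,0,0,36],[-3,0,0,0,0,0,36],[-3,0,0,0,0,0,36],[-4,0,0,0,0,0,36],[-5,0.5,0,0,0,0,36],[-5,0.5,0,0,0,0,36],[-5,0.5,0,0,0,0,36],[-5,0.5,0,0,0,0,36],[-5,0.5,0,0,0,0,36],[-5,0.5,0,0,0,0,36]]'; python3 st.py;  python3 -m creep '[[-5,0.7,0,0,0,0,36],[-5,0.7,0,0,0,0,36],[-5,0.7,0,0,0,0,36],[-5,0.7,0,0,0,0,36],[-4,0.7,0,0,0,0,36],[-3,0.5,0,0,0,0,36],[0,0,0,0,0,0,36]]'; python3 st.py; cat > dd.py <<'E'
from h import *
for c in("top","side"):
    im,d=cams.get_image(c); cv2.imwrite(f"pics/{c}n.png",im)
    for q in models.mark_of("dish",c)[:2]:
        p=atz(c,q["position"],90); r=p[:2]-[401,249]; a=np.radians(35.1)
        print(c,round(q["confidence"],2),np.round(q["position"]),"stage",(r@[np.cos(a),np.sin(a)]).round(1),(r@[-np.sin(a),np.cos(a)]).round(1))
E
python3 dd.py
```

```text
clock: 8.0
eef_pos: [370.8, 277.5, 92.3]
tool_rot: [-3.142, 0.0, 2.184]
force: [0.4, 0.2, 0.6]
width: 36.1
gripper_force: 0.1
stage x -7.0 y 40.4 z 92.3 rot [-3.142  0.     2.184] F [0.4 0.2 0.6] t 8.0 q [-0.41  0.63 -0.42  2.14  0.56  0.47 -0.66] w 36.12294646343484
clock: 8.7
eef_pos: [389.7, 257.7, 92.3]
tool_rot: [3.142, 0.0, 2.183]
force: [-0.3, -0.8, 0.3]
width: 35.9
gripper_force: 0.0
stage x -3.0 y 13.3 z 92.3 rot [3.142 0.    2.183] F [-0.3 -0.8  0.3] t 8.7 q [-0.35  0.64 -0.43  2.13  0.57  0.48 -0.6 ] w 35.88900758033085
side 0.84 [267. 258.] stage -1.6 -24.6
```

```bash
python3 -m creep '[[-2,0.3,0,0,0,0,36],[-2,0.3,0,0,0,0,36],[-2,0.3,0,0,0,0,36],[-2,0.3,0,0,0,0,36],[-2,0.3,0,0,0,0,36],[-2,0.3,0,0,0,0,36],[-2,0.3,0,0,0,0,36],[-2,0.3,0,0,0,0,36],[-2,0.2,0,0,0,0,36],[0,0,0,0,0,0,36]]'; python3 st.py; python3 dd.py; python3 -c "
import cv2,numpy as np
im=cv2.imread('pics/siden.png');im2=cv2.imread('pics/topn.png')
cv2.imwrite('pics/s3.png',np.hstack([cv2.resize(im[200:320,200:340],(400,343)),cv2.resize(im2[150:270,150:290],(400,343))]))"
```

```text
clock: 9.9
eef_pos: [402.1, 244.5, 92.3]
tool_rot: [-3.142, 0.0, 2.183]
force: [-0.4, -0.8, -0.1]
width: 36.1
gripper_force: 0.0
stage x -0.5 y -4.6 z 92.3 rot [-3.142  0.     2.183] F [-0.4 -0.8 -0.1] t 9.9 q [-0.31  0.64 -0.44  2.12  0.57  0.49 -0.57] w 36.13717720858087
side 0.79 [266. 256.] stage -1.6 -30.1
```

View pics/s3.png

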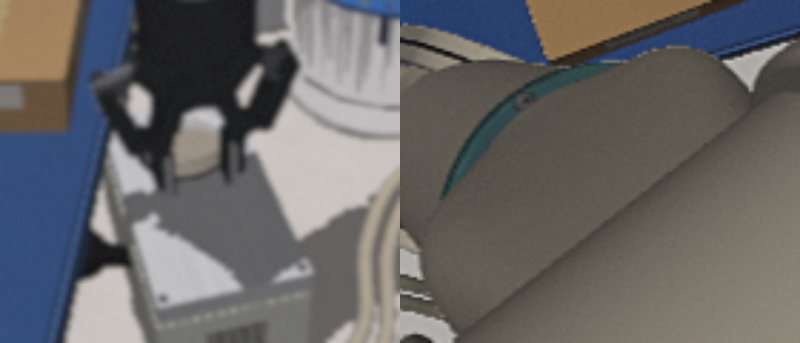

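```bash
python3 -m creep '[[-1,0.1,0,0,0,0,36],[-1,0.1,0,0,0,0,36],[-1,0.1,0,0,0,0,36],[-1,0.1,0,0,0,0,36],[-1,0.1,0,0,0,0,36],[0,0,0,0,0,0,36]]'; python3 st.py;  python3 -m creep '[[4,0,-2,0,0,0,36],[5,0,-20,0,0,0,36],[0,0,-30,0,0,0,36],[-5,0,-40,0,0,0,36],[-10,0,-40,0,0,0,36],[-20,0,-30,0,0,0,36],[-20,0,-30,0,0,0,36],[0,0,0,0,0,0,36],[0,0,0,0,0,0,36],[0,0,0,0,0,0,36]]'; python3 st.py; python3 look.py pics/w3.png; python3 meas.py; python3 - <<'E'
from h import *
d=np.load("w.npy"); 
q=models.mark_of("dish","wrist")[0]["position"]; print(q)
for off in[(0,0),(-20,0),(20,0),(0,-20),(0,20),(-20,-20),(20,20)]:
    u,v=int(q[0]+off[0]),int(q[1]+off[1]); print(off,atd("wrist",(u,v),float(d[v,u])).round(1))
im=cv2.imread("pics/w3.png"); cv2.imwrite("pics/w3c.png",cv2.resize(im[20:320,120:420],(600,600)))
E
```

```text
clock: 10.7
eef_pos: [405.2, 240.9, 92.3]
tool_rot: [3.142, 0.0, 2.183]
force: [-0.2, 0.4, 0.1]
width: 36.0
gripper_force: 0.0
stage x 0.1 y -9.3 z 92.3 rot [3.142 0.    2.183] F [-0.2  0.4  0.1] t 10.7 q [-0.3   0.64 -0.44  2.12  0.57  0.49 -0.56] w 35.97477843912039
clock: 11.7
eef_pos: [430.4, 203.7, 283.5]
tool_rot: [-3.14, -0.001, 2.185]
force: [0.2, 0.1, -0.4]
width: 36.1
gripper_force: 0.0
stage x -0.8 y -54.2 z 283.5 rot [-3.140e+00 -1.000e-03  2.185e+00] F [ 0.2  0.1 -0.4] t 11.7 q [-0.01  0.38 -0.67  1.9   0.28  0.96 -0.19] w 36.10408849090146
tcp [430.3 203.8 283.3]
dish 0.87 [281.5 171.2] [422.4 216.2  90. ] stage -1.7 -39.1
clip_pivot 0.92 [243.7 172.9] [389.7 190.5  90. ] stage -43.3 -41.3
clip_peg 0.89 [245.6 220.8] [418.6 158.8 130. ] stage -37.9 -83.9
dish {'extent': [257.6, 147.6, 309.1, 199.4], 'confidence': 0.92}
dish {'extent': [242.3, 176.3, 251.7, 226.9], 'confidence': 0.55}
deck 90.2237946649231 ((402.21453857421875, 249.59817504882812), (100.37216186523438, 184.7309112548828), 35.05709457397461)
recess 251 [435.6 217.3  82. ] ((427.61920166015625, 213.50115966796875), 33.037227630615234)
peg 84 [421.1 159.1 125.6] 131.88740676369383
[281.5, 171.2]
(0, 0) [422.5 216.7  94.9]
(-20, 0) [404.6 204.5  96.9]
(20, 0) [440.3 229.3  95.5]
(0, -20) [410.  234.6  96.6]
(0, 20) [435.3 198.5  96. ]
(-20, -20) [392.6 221.4  90.1]
(20, 20) [453.4 211.4  96.4]
```

View pics/w3c.png

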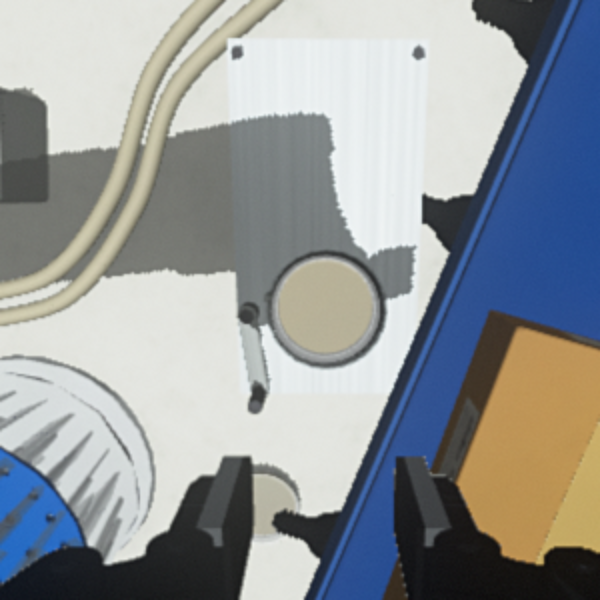

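```bash
python3 - <<'E'
from h import *
a=np.radians(35.1)
for f in("top","side"):
  P=np.load(f+"P.npy"); S=(P[:,:2]-[401,249])@np.array([[np.cos(a),-np.sin(a)],[np.sin(a),np.cos(a)]])
  for z0,z1 in((10,60),(60,170),(170,350),(350,540)):
    print(f,z0,[(y0,S[m,0].max().round()) for y0 in range(-180,-19,20) for m in[(P[:,2]>z0)&(P[:,2]<z1)&(S[:,0]<-58)&(S[:,0]>-300)&(S[:,1]>y0)&(S[:,1]<y0+20)&(P[:,1]>-150)] if m.any()])
E
```

```text
top 10 [(-180, np.float64(-132.0)), (-160, np.float64(-140.0)), (-140, np.float64(-146.0)), (-120, np.float64(-160.0)), (-100, np.float64(-189.0)), (-80, np.float64(-195.0)), (-60, np.float64(-165.0)), (-40, np.float64(-146.0)), (-20, np.float64(-132.0))]
top 60 [(-180, np.float64(-133.0)), (-160, np.float64(-136.0)), (-140, np.float64(-143.0)), (-120, np.float64(-161.0)), (-100, np.float64(-195.0))]
top 170 [(-180, np.float64(-116.0)), (-160, np.float64(-120.0)), (-140, np.float64(-127.0)), (-120, np.float64(-141.0)), (-100, np.float64(-156.0)), (-80, np.float64(-193.0))]
top 350 [(-180, np.float64(-111.0)), (-160, np.float64(-110.0)), (-140, np.float64(-117.0)), (-120, np.float64(-136.0)), (-100, np.float64(-151.0)), (-80, np.float64(-173.0))]
side 10 [(-180, np.float64(-132.0)), (-160, np.float64(-136.0)), (-140, np.float64(-146.0)), (-120, np.float64(-161.0)), (-100, np.float64(-199.0)), (-80, np.float64(-195.0)), (-60, np.float64(-161.0)), (-40, np.float64(-142.0)), (-20, np.float64(-128.0))]
side 60 [(-180, np.float64(-130.0)), (-160, np.float64(-135.0)), (-140, np.float64(-142.0)), (-120, np.float64(-159.0)), (-100, np.float64(-194.0))]
side 170 [(-180, np.float64(-114.0)), (-160, np.float64(-119.0)), (-140, np.float64(-124.0)), (-120, np.float64(-138.0)), (-100, np.float64(-162.0)), (-80, np.float64(-214.0))]
side 350 [(-180, np.float64(-109.0)), (-160, np.float64(-108.0)), (-140, np.float64(-115.0)), (-120, np.float64(-134.0)), (-100, np.float64(-148.0)), (-80, np.float64(-169.0))]
```

```bash
sed -i 's/399.8,248.5/401,249/' st.py; python3 -m creep '[[-10.5,-11.5,20,0,0,0,24],[-10.5,-11.5,20,0,0,0,24],[-10.5,-11.5,20,0,0,0,24],[0,0,10,0,0,-0.131,24],[0,0,10,0,0,-0.131,24],[0,0,0,0,0,-0.131,24],[0,0,0,0,0,-0.131,24],[0,0,0,0,0,-0.131,24],[0,0,0,0,0,-0.131,24],[0,0,0,0,0,0,24],[0,0,0,0,0,0,24],[0,0,0,0,0,0,24]]'; python3 st.py; sed -i 's/401.3,249.2/401,249/' look.py; python3 look.py pics/w4.png; python3 meas.py | tail -1
```

```text
clock: 13.25
eef_pos: [421.5, 157.8, 204.3]
tool_rot: [-3.141, 0.0, 2.968]
force: [0.3, 0.5, -0.3]
width: 24.1
gripper_force: 0.0
stage x -35.7 y -86.4 z 204.3 rot [-3.141  0.     2.968] F [ 0.3  0.5 -0.3] t 13.25 q [ 0.17  0.5  -0.83  2.07  0.51  0.79  0.42] w 24.146921619521443
tcp [421.5 157.8 204.3]
dish 0.83 [341.9 193.9] [423.1 212.2  90. ] stage -3.1 -42.8
clip_pivot 0.83 [309.1 165.1] [393.4 187.9  90. ] stage -41.4 -45.6
clip_pivot 0.68 [357.1 149.6] [387.5 229.1  90. ] stage -22.5 -8.5
clip_peg 0.87 [278.4 218.1] [422.  156.8 130. ] stage -35.9 -87.5
dish {'extent': [306.1, 159.4, 381.8, 229.2], 'confidence': 0.85}
peg 143 [419.  157.5 125.9] 131.44485171416665
```

View pics/w4.png

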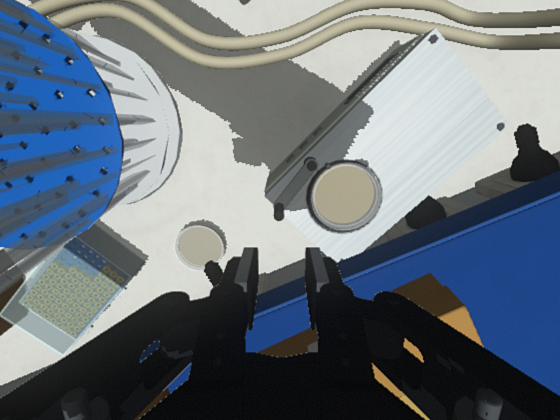

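```bash
python3 -m creep '[[0,0,20,0,0,0,24],[0,0,20,0,0,0,24],[0,0,20,0,0,0,24],[0,0,16,0,0,0,24],[0,0,10,0,0,0,24],[0,0,0,0,0,0,24],[0,0,0,0,0,0,24]]'; python3 st.py
python3 -m creep '[[0,3,0,0,0,0,24],[0,3,0,0,0,0,24],[-1,3,0,0,0,0,24],[-1,3,0,0,0,0,24],[-1,3,0,0,0,0,24],[-1,3,0,0,0,0,24],[0,0,0,0,0,0,24]]'; python3 st.py; python3 dd.py; python3 -c "
from h import *
for q in models.mark_of('clip_peg','side')[:2]:
    r=atz('side',q['position'],130)[:2]-[401,249];a=np.radians(35.1);print('peg',q['confidence'],r@[np.cos(a),np.sin(a)],r@[-np.sin(a),np.cos(a)])"
```

```text
clock: 14.25
eef_pos: [421.7, 158.1, 118.6]
tool_rot: [3.141, 0.0, 2.97]
force: [0.5, 0.4, -0.0]
width: 23.9
gripper_force: 0.0
stage x -35.3 y -86.2 z 118.6 rot [3.141 0.    2.97 ] F [ 0.5  0.4 -0. ] t 14.25 q [ 0.04  0.62 -0.68  2.15  0.71  0.6   0.25] w 23.947334105622016
clock: 14.95
eef_pos: [428.7, 175.8, 118.4]
tool_rot: [3.14, 0.0, 2.97]
force: [-0.7, 0.8, -0.1]
width: 24.2
gripper_force: 0.0
stage x -19.4 y -75.8 z 118.4 rot [3.14 0.   2.97] F [-0.7  0.8 -0.1] t 14.95 q [ 0.01  0.64 -0.68  2.12  0.7   0.62  0.24] w 24.150843353257553
side 0.6 [266. 255.] stage -2.0 -33.3
peg 0.39 -20.184494184558933 -77.82057978047747
```

```bash
python3 -m creep '[[0,3.5,0,0,0,0,24],[0,3.5,0,0,0,0,24],[0,3.5,0,0,0,0,24],[0,3.5,0,0,0,0,24],[0,3.5,0,0,0,0,24],[0.5,3.5,0,0,0,0,24],[0.5,3.5,0,0,0,0,24],[1,3.5,0,0,0,0,24],[1,3.5,0,0,0,0,24],[1,3,0,0,0,0,24],[1,2,0,0,0,0,24],[0,0,0,0,0,0,24]]'; python3 st.py
python3 -m creep '[[1,1.5,0,0,0,0,24],[0,1.5,0,0,0,0,24],[0,1.5,0,0,0,0,24],[0,1,0,0,0,0,24],[0,0,0,0,0,0,24]]'; python3 st.py
```

```text
clock: 16.4
eef_pos: [429.5, 212.2, 118.3]
tool_rot: [3.141, -0.0, 2.971]
force: [0.1, 0.5, -0.0]
width: 23.5
gripper_force: 0.0
stage x 2.2 y -46.5 z 118.3 rot [ 3.141 -0.     2.971] F [ 0.1  0.5 -0. ] t 16.4 q [-0.06  0.65 -0.68  2.08  0.69  0.64  0.19] w 23.524912573874985
clock: 16.9
eef_pos: [429.3, 217.1, 118.2]
tool_rot: [-3.141, -0.001, 2.97]
force: [-2.2, -1.8, -0.5]
width: 24.0
gripper_force: 0.9
stage x 4.8 y -42.4 z 118.2 rot [-3.141e+00 -1.000e-03  2.970e+00] F [-2.2 -1.8 -0.5] t 16.9 q [-0.07  0.66 -0.68  2.07  0.69  0.65  0.18] w 23.95364667088277
```

```bash
python3 -m creep '[[1,1,0,0,0,0,24],[1,1,0,0,0,0,24],[0,1,0,0,0,0,24],[0,0,0,0,0,0,24]]'; python3 st.py; python3 -c "
from h import *
im,_=cams.get_image('side')
for q in models.mark_of('clip_peg','side')[:2]:
    r=atz('side',q['position'],130)[:2]-[401,249];a=np.radians(35.1);print('peg',q['confidence'],r@[np.cos(a),np.sin(a)],r@[-np.sin(a),np.cos(a)])"
```

```text
clock: 17.3
eef_pos: [427.9, 220.1, 118.2]
tool_rot: [-3.14, -0.001, 2.97]
force: [-2.1, -2.4, -0.6]
width: 24.1
gripper_force: 1.5
stage x 5.4 y -39.1 z 118.2 rot [-3.14e+00 -1.00e-03  2.97e+00] F [-2.1 -2.4 -0.6] t 17.3 q [-0.08  0.66 -0.67  2.07  0.68  0.65  0.17] w 24.095110064300627
peg 0.68 -1.45648966997096 -40.00340704649372
```

```bash
python3 -m creep '[[0,1,0,0,0,0,24],[0,1,0,0,0,0,24],[0,0,0,0,0,0,24]]'; python3 st.py;python3 -m creep '[[0,1,0,0,0,0,24],[0,1,0,0,0,0,24],[0,0,0,0,0,0,24]]'; python3 st.py
```

```text
clock: 17.7
eef_pos: [427.9, 220.4, 118.0]
tool_rot: [-3.137, -0.001, 2.969]
force: [-3.2, -5.0, 1.7]
width: 23.7
gripper_force: 3.3
stage x 5.5 y -38.9 z 118.0 rot [-3.137e+00 -1.000e-03  2.969e+00] F [-3.2 -5.   1.7] t 17.7 q [-0.08  0.66 -0.67  2.07  0.68  0.65  0.17] w 23.706075052988325
clock: 18.0
eef_pos: [427.9, 220.5, 117.8]
tool_rot: [-3.134, -0.001, 2.968]
force: [-4.2, -9.8, 3.8]
width: 23.9
gripper_force: 4.8
stage x 5.6 y -38.8 z 117.8 rot [-3.134e+00 -1.000e-03  2.968e+00] F [-4.2 -9.8  3.8] t 18.0 q [-0.09  0.66 -0.67  2.07  0.68  0.66  0.17] w 23.934520398865352
```

```bash
python3 -m creep '[[0,-4,0,0,0,0,24],[0,-4,0,0,0,0,24],[0,-4,0,0,0,0,24],[0,0,0,0,0,0,24],[0,0,-10,0,0,0,24],[0,0,-20,0,0,0,24],[0,0,-30,0,0,0,24],[0,0,-40,0,0,0,24],[-15,-10,-40,0,0,0,24],[-15,-10,-20,0,0,0,24],[0,0,0,0,0,0,24],[0,0,0,0,0,0,24]]'; python3 st.py; python3 look.py pics/w5.png; python3 -c "
from h import *
d=np.load('w.npy'); 
q=models.mark_of('dish','wrist')[0]['position']
for off in[(-22,-12),(-22,12),(22,12),(22,-12),(0,-24),(0,24)]:
    u,v=int(q[0]+off[0]),int(q[1]+off[1]); print(off,atd('wrist',(u,v),float(d[v,u])).round(1))
im=cv2.imread('pics/w5.png'); cv2.imwrite('pics/w5c.png',cv2.resize(im[60:310,180:430],(600,600)))"
```

```text
clock: 19.2
eef_pos: [452.9, 188.0, 278.6]
tool_rot: [3.141, 0.0, 2.969]
force: [0.0, 0.4, -1.6]
width: 23.9
gripper_force: 0.0
stage x 7.4 y -79.7 z 278.6 rot [3.141 0.    2.969] F [ 0.   0.4 -1.6] t 19.2 q [ 0.17  0.46 -0.88  1.87  0.41  1.01  0.5 ] w 23.888575109100874
tcp [452.1 188.1 277.9]
dish 0.79 [299.8 153.2] [421.3 214.7  90. ] stage -3.1 -39.7
recess 0.82 [296.2 153.9] [422.4 211.1  81. ] stage -4.3 -43.3
clip_pivot 0.76 [267.1 128. ] [389.7 185.1  90. ] stage -46.1 -45.8
clip_peg 0.94 [300.6 163.5] [426.4 212.5 130. ] stage -0.3 -44.4
dish {'extent': [272.4, 126.1, 327.7, 179.7], 'confidence': 0.84}
(-22, -12) [404.4 193.3 102.3]
(-22, 12) [429.9 188.7  93.5]
(22, 12) [437.6 235.   95.3]
(22, -12) [412.7 238.3  95.9]
(0, -24) [396.8 217.6  95.3]
(0, 24) [446.7 209.9  94.2]
```

View pics/w5c.png

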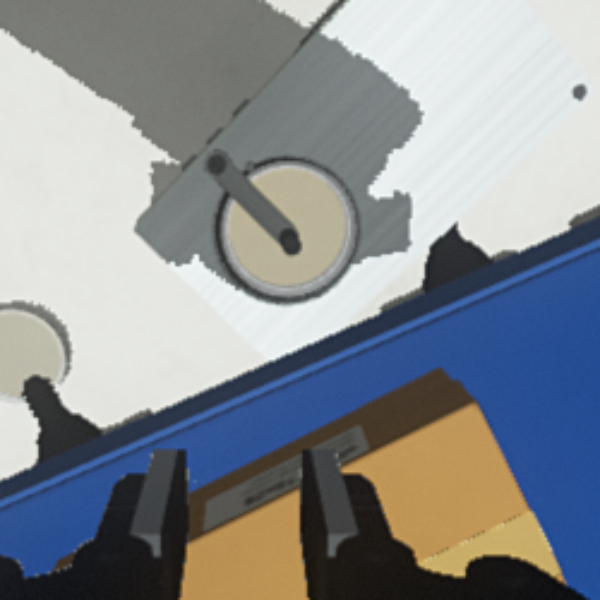

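The picture shows the dish flat in the recess, centred at about crop (287,228). The arm lies across it and the peg is at (290,240), measured at stage (-0.3, -44.4), which is the stop. The gripper is clear of everything.

```bash
python3 -c "
from h import *
print(ctrl.finish_job())"
```

```text
the job is handed in; nothing more can be done
None
```

The dish is lying flat in the recess and the keeper arm is swung over it to its stop. I handed the job in at about 19 s of the 51 s allowed.

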